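# Find the hidden socket of the microscope plinth with a stage post and seat it

## Robot

A 7-joint arm with a two-finger parallel gripper is mounted at the origin on the work surface. World frame = base frame: x ahead of the robot, y to its left, z up, the work surface at z = 0. Lengths are in mm, angles in rad, forces in N, time in s.
With the tool pointing down it reaches from about 400 to 900 mm from the base axis. Payload 5.6 kg.
Tool frame: the origin (TCP) lies at the very end of the fingers, on their centre line; the grasp point (between the pads) lies 19 mm behind it; z points along the fingers, y is the line along which they close (so a half turn about z gives the same grasp; the last joint's range is limited). The gripper opens to 92 mm and grips with 3 to 60 N. Pads are 20 mm wide; open, the fingers measure 128 mm over their backs; the gripper's body (75 mm by 189 mm) begins 69 mm behind the grasp point.
Start: joints at [-1.243, 0.468, -0.012, 1.603, 0.006, 1.071, -0.056], TCP at [235.576, 605.816, 214.592] pointing down, gripper open.
Joint ranges: [-2.53, 2.53], [-0.31, 2.02], [-1.57, 1.55], [0.28, 2.44], [-1.29, 4.43], [0.15, 1.84], [-2.92, 2.92]. Speed limits (rad/s): [2.57, 2.57, 3.14, 3.14, 3.14, 3.14, 3.14].

## Interface

Orientations are given as a unit quaternion [x, y, z, w].
In Python, from rig import robot gives the robot as it stands.
- The arm moves only by the tool apply_moves, never from a script. Its argument "moves" is a list of rows, each a list of 3 entries, a list of its own where there are three numbers: the shift along the tool's x, y, z in m, then the turn about the tool's z in degrees, then the closure, from 0 (fully open) to 1 (shut). A call has exactly 5 rows; each row shifts and turns the commanded pose from where the row before left it, along the tool's axes as they then stand; what a row does not reach is not made up. A row lasts 1/12 s, in which the tool goes at most 41.7 mm and 7.16 degrees, less where a joint would pass 70% of its speed; a pose out of reach is approached as far as the arm can. A call is refused whole if a number of a shift passes 0.0417 or a number of a turn 7.16, either way. A call with a gripper value outside its range is refused whole. The fingers move at their own pace and stop on an object; "squeeze" is the grip in N (left out, the last holds). Time passes only in rows, so rows that do not move let the fingers close, or fill a call up. It gives the time, the measured TCP pose, the force, the opening and the grip force at its end, in the units of the state.
- robot.sense(): the state, without advancing time (a new reading comes with each control period).
- robot.capture(name): name is "scene" or "top" or "wrist"; returns the picture (420x560x3 uint8, blue, green, red); there is no depth.
- robot.get_calibration(name): a dict with "fx", "fy", "cx", "cy" (pixels), "origin" and "rotation" of the camera in the world; the wrist camera has in their place "mount" (4x4, takes a point from camera to tool coordinates, whose origin is the TCP and whose axes are the flange's). Camera axes: x right, y down, z forward; pixel columns grow to the right and rows downward; lengths in mm; the calibration is good to about 2 mm. A picture is of the moment at which its call begins: read the wrist's pose just before it. get_calibration takes no time and is no camera call.
- robot.hand_in(): hands the job in; it is judged then, once.
The state is a dict: "clock": time; "joints": joint angles; "qvel": joint speeds; "joint_torque": joint torques, N m; "tool_pos": TCP position; "ee_rot": TCP orientation; "force": force on the tool from outside, world axes, zero at the start; "wrist_torque": the same for the moment, N m; "finger_gap": finger opening in mm; "grip_force": force on a finger pad.
Only numpy, scipy, OpenCV 4.12 (cv2) and the standard library are available. Lean on these libraries where they do the work, as an engineer would, in place of code of your own. Each camera call takes 0.05 s, during which the arm holds its last target. There are 200 camera calls.

## Task

Take the stage post (the accessory with the plain round knob) out of its rack, set its tip down on the metal plate at either end of the microscope plinth's channel and, without lifting it off again, slide it gently along the channel until it drops through the flush dust cap into the hidden socket. Push it gently fully home, so that its collar sits flat on the plate and it stands upright, and let go. Never press or shove it hard against the plinth, and leave everything else as it stands.

Things in the scene. Friction and masses are not known exactly. Their poses are not given: they have to be found in the camera images.
- post: Loose metal stage post, upright in a rack hole, round about its z axis (up); the only accessory with a tall round knob. Origin at the centre of the knob: a cylinder 26 mm across, 45 mm tall. Below it a collar 22 mm across, underside 30 mm below the origin, then a shank 10 mm across and 28 mm long, its last 4 mm coned to a flat 5 mm tip. 0.13 to 0.21 kg.
- post_tip (a point): Centre of the tip of the post's shank, 58 mm below the knob's centre along the post's axis.
- plinth: Low grey microscope plinth, fixed: 120 mm (its x) by 300 mm (its y) by 43 mm tall; origin under its centre on the table, z up. In its top, centred, a channel 30 mm wide (x -15 to +15) and 130 mm long (y -65 to +65), 3 mm deep, with a flat bare-metal plate as its floor, 40 mm above the origin. Rigid; press the post on it with 2 to 8 N, never over 25 N.
- channel (a point): Middle of the channel's floor, axes as the plinth. The hidden socket, a hole 12.5 mm across and 34 mm deep, lies on the centre line (x = 0) somewhere within y = -36 to +36 mm, differently each time. Nearer the ends (|y| 46 to 60 mm) is always plain plate: set the tip down there. A tip within about 3 mm of the socket's centre starts to sink and its cone centres it.
- cap (a joint): Flush spring dust cap over the socket, same metal as the plate, not to be seen; it yields to less than 1 N and goes down with the shank. Value: how far it is pushed down, in m: 0 flush, about 0.028 with the post fully home. It does not tell where the socket is.
- rack: Grey plastic rack, fixed: 60 mm (its x) by 190 mm (its y) by 40 mm tall, origin under its centre, z up. Three upright holes 12.5 mm across, 34 mm deep, at y = -65, 0, +65 mm; the accessories' collars rest on its top, shanks in the holes: lift straight up at least 28 mm. Thin wires 12 mm high run along its long edges (look only).
- disc: Another accessory, standing in the rack: thin stem with a flat disc 38 mm across and 6 mm thick at its top, same collar and shank. Origin 30 mm above the collar's underside (top of the disc is 2 mm above it). To be left alone.
- tee: Another accessory, standing in the rack: thin stem with a cross bar 44 mm long and 10 mm thick (along its y), same collar and shank. Origin at the bar's centre, 30 mm above the collar's underside. To be left alone.
- vial_a: Small glass sample vial with white cap, 22 mm across, 50 mm tall, beyond the plinth; origin under its base. To be left alone.
- vial_b: A second such vial; origin under its base. To be left alone.
- dish: Low round glass dish, 90 mm across, 14 mm tall, beyond the rack and plinth; origin under its centre. To be left alone.
- wash: White plastic bottle, 66 mm across, 160 mm tall, left of the plinth; origin under its base. To be left alone.
Things that resemble listed ones, but are neither listed nor needed, are in the scene too. Leave any green, pink or red look-alike of the post alone.

How it is judged:
By the outcome, as a careful person would: the job done as asked, in the order asked, and still so for the second after the job is handed in, with the robot touching nothing.
It also fails if it takes over 69 s, if anything falls off the work surface, if the arm or the gripper's body presses on something with over 40 N, if the wrist force passes 120 N, or if a joint passes its speed limit or range.

## Working session

There is one attempt and no reset: what is moved stays moved. The work goes in short steps, Python scripts to look and compute and a tool call to move; the robot and the scene stay as the last step left them, time stands still between calls to the robot, and variables do not carry over. Pictures are saved under pics/ and viewed, at most 10 in all, crops included, and the job is handed in when it is done.

Besides the shell and the picture viewer there is one more tool, called after "Request:" as a command line: name --argument value ..., lists and objects as JSON in quotes. apply_moves: Moves the arm, as the interface text tells. Its arguments: {"type":"object","properties":{"moves":{"type":"array"},"squeeze":{"type":"number"}},"required":["moves"]}

```bash
mkdir -p pics; ls; python3 - <<'E'
from rig import robot
import cv2,numpy as np
s=robot.sense(); print({k:np.round(v,3).tolist() for k,v in s.items()})
for n in ("scene","top"):
    im=robot.capture(n); cv2.imwrite(f"pics/{n}0.png",im)
    print({k:np.round(v,3).tolist() for k,v in robot.get_calibration(n).items()})
print(robot.get_calibration("wrist"))
E
```

```text
pics
{'clock': 0.0, 'joints': [-1.243, 0.468, -0.012, 1.604, 0.006, 1.071, -0.056], 'qvel': [0.0, -0.001, -0.0, -0.0, 0.001, -0.0, -0.001], 'joint_torque': [0.0, -52.057, -0.012, -24.376, -0.057, 0.017, 0.0], 'tool_pos': [235.39, 605.265, 213.659], 'ee_rot': [0.184, 0.983, -0.001, -0.0], 'force': [0.227, -1.052, 0.001], 'wrist_torque': [0.006, -0.011, -0.067], 'grip_force': 0.0, 'finger_gap': 91.855}
{'fx': 459.528, 'fy': 459.528, 'cx': 282.112, 'cy': 212.614, 'origin': [1003.749, -665.543, 931.619], 'rotation': [0.904, 0.214, -0.088, -0.36]}
{'fx': 533.689, 'fy': 533.689, 'cx': 266.171, 'cy': 210.031, 'origin': [528.915, 69.937, 1553.144], 'rotation': [0.713, -0.7, 0.018, -0.023]}
{'fx': 289.57498214972514, 'fy': 289.57498214972514, 'cx': 279.34604662925705, 'cy': 215.74162240334155, 'mount': array([[-8.74059480e-04, -9.59391308e-01, -2.82077212e-01,
         7.97803160e+01],
       [ 9.99999596e-01, -8.97357455e-04, -4.65907338e-05,
        -2.06823131e-01],
       [-2.08425344e-04, -2.82077139e-01,  9.59391705e-01,
        -1.69568297e+02],
       [ 0.00000000e+00,  0.00000000e+00,  0.00000000e+00,
         1.00000000e+00]])}
```

View pics/scene0.png

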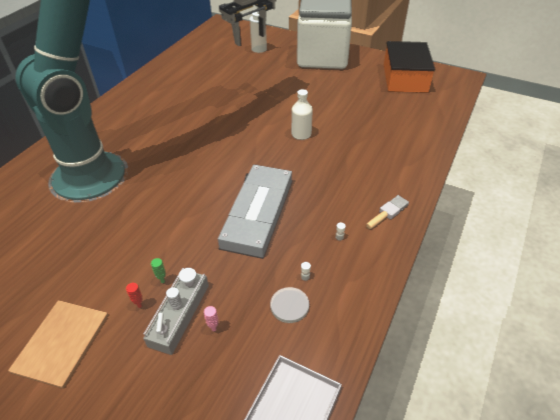

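View pics/top0.png

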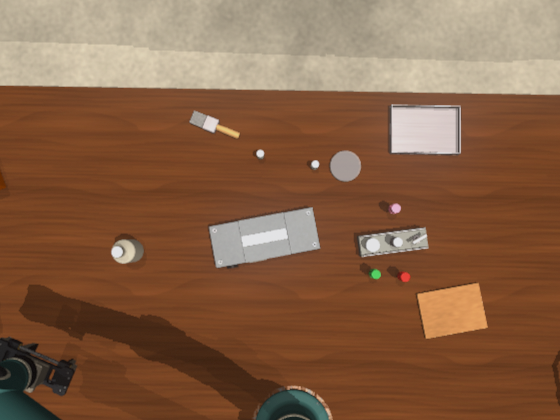

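The scene and top pictures show the rack at top (394,242). It holds the disc at (372,245), a knob at (397,242) and the tee at (419,238). Green (376,274), red (405,277) and pink (395,208) look-alikes stand outside the rack. The knob at (397,242) fits the post: it is grey, round and in the rack. The plinth is at (265,237). I'll confirm with an enlarged crop and measure.

```bash
cat > h.py <<'E'
import cv2,numpy as np
from rig import robot
from scipy.spatial.transform import Rotation as R
def cam(n,s=None):
    c=robot.get_calibration(n)
    if n=="wrist":
        s=s or robot.sense(); m=np.array(c["mount"]); T=R.from_quat(s["ee_rot"]).as_matrix()
        return c,T@m[:3,:3],T@m[:3,3]+np.array(s["tool_pos"])
    return c,R.from_quat(c["rotation"]).as_matrix(),np.array(c["origin"])
def at(n,u,v,z,s=None):
    c,r,o=cam(n,s); d=r@np.array([(u-c["cx"])/c["fx"],(v-c["cy"])/c["fy"],1]); return o+d*(z-o[2])/d[2]
def pix(n,p,s=None):
    c,r,o=cam(n,s); q=r.T@(np.array(p)-o); return np.array([c["cx"]+c["fx"]*q[0]/q[2],c["cy"]+c["fy"]*q[1]/q[2]])
E
python3 - <<'E'
from h import *
t=cv2.imread("pics/top0.png"); s=cv2.imread("pics/scene0.png")
a=cv2.resize(t[195:295,340:440],(400,400),interpolation=3); b=cv2.resize(s[260:360,120:220],(400,400),interpolation=3)
c=cv2.resize(t[197:277,200:330],(780,480),interpolation=3)
cv2.imwrite("pics/crop0.png",np.vstack([np.hstack([a,b])])); 
g=cv2.cvtColor(t,6)
sub=g[200:275,200:330]; m=(sub>190).astype(np.uint8)
n,l,st,ce=cv2.connectedComponentsWithStats(m); i=1+st[1:,4].argmax()
pts=np.argwhere(l==i)[:,::-1]+[200,200]; r=cv2.minAreaRect(pts.astype(np.float32)); print(r)
box=cv2.boxPoints(r); 
for q in box: print(at("top",*q,40).round(1))
print("ch",at("top",*r[0],40).round(1))
print("post top",at("top",397,242,92).round(1),"scene",at("scene",173,292,92).round(1))
for q in ((372,245),(419,238)): print(at("top",*q,72).round(1))
E
```

```text
((264.090576171875, 236.98304748535156), (11.303030014038086, 45.764984130859375), 79.3803482055664)
[542.3 154.1  40. ]
[568.6  27.1  40. ]
[537.2  20.6  40. ]
[511.  147.5  40. ]
ch [539.8  87.3  40. ]
post top [ 532.7 -276.1   92. ] scene [ 535.8 -273.8   92. ]
[ 523.1 -211.9   72. ]
[ 544.9 -341.5   72. ]
```

View pics/crop0.png

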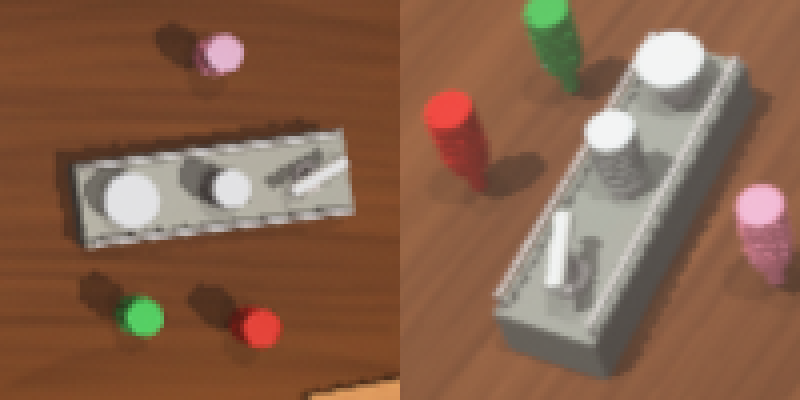

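The crop confirms it: the grey round knob in the middle rack hole is the post, at about (533,-276) with its top at z≈92. The two cameras agree to about 3 mm. The disc and tee stand either side, 131 mm apart, as they should. The look-alikes are all coloured and outside the rack. I turn the tool so the fingers close across the rack, then travel there.

Request:
apply_moves --moves '[[[0, 0, 0], 5.9, 0], [[0, 0, 0], 5.9, 0], [[0, 0, 0], 5.9, 0], [[0, 0, 0], 5.9, 0], [[0, 0, 0], 5.9, 0]]'

```text
clock: 0.52
tool_pos: [235.4, 605.5, 214.0]
ee_rot: [0.431, 0.902, -0.001, 0.0]
force: [0.2, 0.5, -0.5]
finger_gap: 92.1
grip_force: 0.0
```

Request:
apply_moves --moves '[[[0, 0, 0], 5.9, 0], [[0, 0, 0], 5.9, 0], [[0, 0, 0], 5.9, 0], [[0, 0, 0], 5.9, 0], [[0, 0, 0], 5.9, 0]]'

```text
clock: 0.93
tool_pos: [235.4, 605.5, 214.1]
ee_rot: [0.646, 0.763, -0.0, 0.0]
force: [0.4, 0.0, -0.4]
finger_gap: 91.9
grip_force: 0.0
```

Request:
apply_moves --moves '[[[-0.035, 0.006, 0], 0, 0], [[-0.035, 0.006, 0], 0, 0], [[-0.035, 0.006, 0], 0, 0], [[-0.035, 0.006, 0], 0, 0], [[-0.035, 0.006, 0], 0, 0]]'

```text
clock: 1.35
tool_pos: [294.9, 436.5, 214.2]
ee_rot: [0.644, 0.765, -0.0, 0.0]
force: [0.6, 0.1, 0.2]
finger_gap: 92.2
grip_force: 0.0
```

Request:
apply_moves --moves '[[[-0.035, 0.006, 0], 0, 0], [[-0.035, 0.006, 0], 0, 0], [[-0.035, 0.006, 0], 0, 0], [[-0.035, 0.006, 0], 0, 0], [[-0.035, 0.006, 0], 0, 0]]'

```text
clock: 1.77
tool_pos: [354.0, 269.2, 214.4]
ee_rot: [0.644, 0.765, -0.0, -0.0]
force: [-0.1, -0.5, -0.2]
finger_gap: 92.1
grip_force: 0.0
```

Request:
apply_moves --moves '[[[-0.035, 0.006, 0], 0, 0], [[-0.035, 0.006, 0], 0, 0], [[-0.035, 0.006, 0], 0, 0], [[-0.035, 0.006, 0], 0, 0], [[-0.035, 0.006, 0], 0, 0]]'

```text
clock: 2.18
tool_pos: [413.2, 101.9, 214.6]
ee_rot: [0.644, 0.765, 0.0, -0.0]
force: [0.8, 0.7, -0.4]
finger_gap: 91.7
grip_force: 0.0
```

Request:
apply_moves --moves '[[[-0.035, 0.006, 0], 0, 0], [[-0.035, 0.006, 0], 0, 0], [[-0.035, 0.006, 0], 0, 0], [[-0.035, 0.006, 0], 0, 0], [[-0.035, 0.006, 0], 0, 0]]'

```text
clock: 2.6
tool_pos: [472.5, -65.3, 214.6]
ee_rot: [0.644, 0.765, 0.0, -0.0]
force: [0.9, -0.3, -0.5]
finger_gap: 91.7
grip_force: 0.0
```

Request:
apply_moves --moves '[[[-0.035, 0.006, 0], 0, 0], [[-0.035, 0.006, 0], 0, 0], [[-0.03, 0.006, 0], 0, 0], [[0, 0, 0], 0, 0], [[0, 0, 0], 0, 0]]'

```text
clock: 3.02
tool_pos: [506.6, -160.9, 214.1]
ee_rot: [0.646, 0.763, -0.001, -0.0]
force: [0.0, 0.4, -0.2]
finger_gap: 92.0
grip_force: 0.0
```

Request:
apply_moves --moves '[[[-0.03, 0.002, 0.01], 0, 0], [[-0.03, 0.002, 0.01], 0, 0], [[-0.03, 0.002, 0.01], 0, 0], [[-0.028, 0.001, 0.01], 0, 0], [[0, 0, 0], 0, 0]]'

```text
clock: 3.43
tool_pos: [532.6, -277.7, 172.8]
ee_rot: [0.646, 0.763, -0.002, -0.0]
force: [-0.6, -0.2, -0.2]
finger_gap: 92.0
grip_force: 0.0
```

```bash
python3 - <<'E'
from h import *
s=robot.sense(); im=robot.capture("wrist"); print(s["tool_pos"],s["ee_rot"],pix("wrist",[533,-276,92],s))
cv2.imwrite("pics/w1.png",im); t=robot.capture("top"); np.save("s1.npy",s,allow_pickle=True)
E
```

```text
[ 532.60992366 -277.70247825  172.79452317] [ 6.45903472e-01  7.63417077e-01 -1.70388561e-03 -4.10403688e-04] [280.48489125 220.31142038]
```

View pics/w1.png

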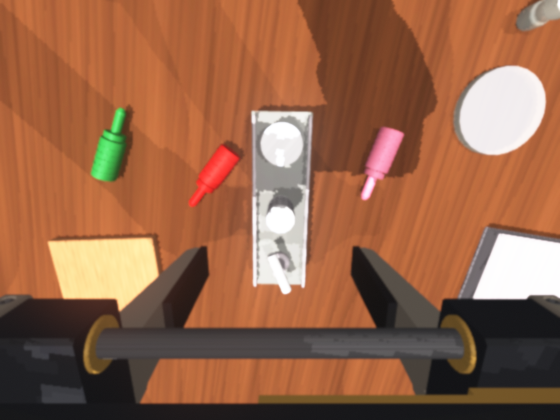

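The wrist picture shows the post's knob top at (280,217), against a predicted (280,220). The disc is at (282,143) and the tee at (279,272). The red, green and pink look-alikes now lie on the table, so I check clearances to the fingers.

```bash
python3 - <<'E'
from h import *
s=np.load("s1.npy",allow_pickle=True).item()
T=R.from_quat(s["ee_rot"]).as_matrix()
k=at("wrist",280,217,92.5,s); print("knob",k)
f=lambda p:(T.T@(p-k)).round(0)[:2]
for n,u,v,z in (("red knob",237,155,13),("red edge",222,147,13),("red tip",192,203,8),("pink tip",367,197,8),("pink edge",365,172,13),("pinkknob",390,132,13),("rackfar",252,112,40),("rackfar",311,112,40),("rn",254,285,40),("rn",306,284,40)):
    print(n,f(at("wrist",u,v,z,s)))
print("move",T.T@(k-np.array(s["tool_pos"])))
p=k.copy(); 
im=robot.capture("top"); cv2.imwrite("pics/t2.png",cv2.resize(im[180:310,320:460],(700,650))[:600])
E
```

```text
knob [ 532.02454413 -272.83785106   92.5       ]
red knob [ 49. -48.]
red edge [ 57. -64.]
red tip [  -8. -105.]
pink tip [ -1. 103.]
pink edge [30. 97.]
pinkknob [ 73. 120.]
rackfar [ 92. -27.]
rackfar [92. 31.]
rn [-99. -30.]
rn [-98.  30.]
move [ 5.02081163  0.47980496 80.28560865]
```

Request:
apply_moves --moves '[[[0.003, 0.001, 0.025], 0, 0], [[0, 0, 0.03], 0, 0], [[0, 0, 0.03], 0, 0], [[0, 0, 0.02], 0, 0], [[0, 0, 0.007], 0, 0]]'

```text
clock: 4.0
tool_pos: [533.3, -267.3, 60.1]
ee_rot: [0.643, 0.766, 0.0, -0.003]
force: [-0.8, 0.3, 0.1]
finger_gap: 92.1
grip_force: 0.0
```

Request:
apply_moves --moves '[[[0, 0, 0], 0, 0.5], [[0, 0, 0], 0, 0.6], [[0, 0, 0], 0, 0.7], [[0, 0, 0], 0, 0.8], [[0, 0, 0], 0, 1]]' --squeeze 30

```text
clock: 4.42
tool_pos: [535.3, -271.4, 63.9]
ee_rot: [0.644, 0.765, 0.001, 0.001]
force: [-0.1, 0.3, -0.3]
finger_gap: 60.5
grip_force: 0.0
```

Request:
apply_moves --moves '[[[0, 0, 0], 0, 1], [[0, 0, 0], 0, 1], [[0, 0, 0], 0, 1], [[0, 0, 0], 0, 1], [[0, 0, 0], 0, 1]]'

```text
clock: 4.83
tool_pos: [534.2, -271.3, 62.6]
ee_rot: [0.644, 0.765, -0.0, -0.0]
force: [-1.5, -0.6, 0.3]
finger_gap: 27.2
grip_force: 0.7
```

Request:
apply_moves --moves '[[[0, 0, 0], 0, 1], [[0, 0, 0], 0, 1], [[0, 0, 0], 0, 1], [[0, 0, 0], 0, 1], [[0, 0, 0], 0, 1]]'

```text
clock: 5.25
tool_pos: [534.0, -271.3, 62.5]
ee_rot: [0.645, 0.765, -0.0, -0.0]
force: [-2.9, -0.7, 1.5]
finger_gap: 25.2
grip_force: 29.9
```

Request:
apply_moves --moves '[[[0, 0, -0.005], 0, 1], [[0, 0, -0.01], 0, 1], [[0, 0, -0.01], 0, 1], [[0, 0, -0.01], 0, 1], [[0, 0, -0.01], 0, 1]]'

```text
clock: 5.67
tool_pos: [535.1, -271.2, 109.2]
ee_rot: [0.644, 0.765, 0.0, 0.001]
force: [0.3, 0.3, -2.2]
finger_gap: 25.3
grip_force: 29.9
```

Request:
apply_moves --moves '[[[0, 0, -0.01], 0, 1], [[0, 0, -0.01], 0, 1], [[0, 0, -0.01], 0, 1], [[0, 0, 0], 0, 1], [[0, 0, 0], 0, 1]]'

```text
clock: 6.08
tool_pos: [534.9, -271.3, 138.3]
ee_rot: [0.644, 0.765, 0.0, 0.001]
force: [-0.2, -1.0, -1.4]
finger_gap: 25.5
grip_force: 29.9
```

```bash
python3 - <<'E'
from h import *
s=robot.sense(); im=robot.capture("wrist"); sc=robot.capture("scene"); print(s["tool_pos"],s["force"])
p=np.array(s["tool_pos"]); print(pix("scene",p),pix("wrist",p+[0,0,30],s))
u,v=pix("scene",p).astype(int)
a=cv2.resize(im[60:360,130:430],(400,400)); b=cv2.resize(sc[v-60:v+60,u-60:u+60],(400,400),interpolation=3)
cv2.imwrite("pics/g3.png",np.hstack([a,b]))
E
```

```text
[ 534.85485827 -271.26543349  138.33660356] [-0.18907175 -0.95290666 -1.36417256]
[169.40850162 278.47417827] [279.55943206 284.40504546]
```

View pics/g3.png

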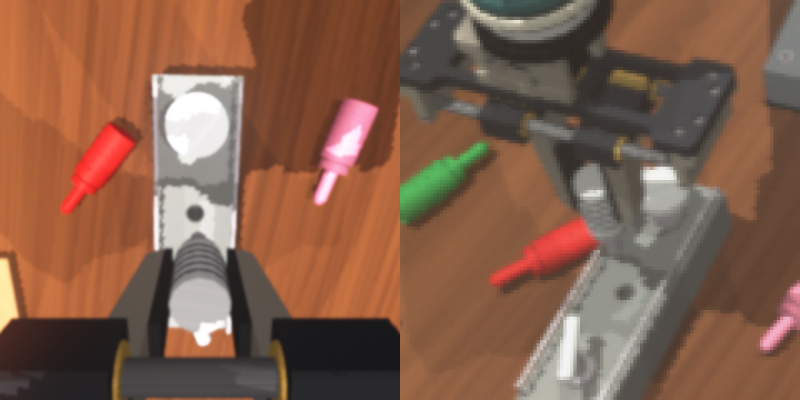

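The post is lifted clear and held straight between the pads; the empty hole shows at crop (195,213). Next I move over towards the near end of the channel and look.

Request:
apply_moves --moves '[[[0, 0, -0.015], 0, 1], [[0.015, 0.003, -0.01], 0, 1], [[0.03, 0.007, 0], 0, 1], [[0.034, 0.008, 0], 0, 1], [[0.034, 0.008, 0], 0, 1]]'

```text
clock: 6.6
tool_pos: [540.3, -154.7, 162.1]
ee_rot: [0.645, 0.764, -0.0, -0.0]
force: [1.1, -0.2, -1.5]
finger_gap: 24.7
grip_force: 29.9
```

Request:
apply_moves --moves '[[[0.034, 0.008, 0], 0, 1], [[0.034, 0.008, 0], 0, 1], [[0.034, 0.008, 0], 0, 1], [[0.025, 0.006, 0], 0, 1], [[0.015, 0.004, 0], 0, 1]]'

```text
clock: 7.02
tool_pos: [549.8, -5.5, 161.7]
ee_rot: [0.643, 0.766, -0.0, -0.001]
force: [-0.4, -0.8, -2.0]
finger_gap: 25.5
grip_force: 29.9
```

Request:
apply_moves --moves '[[[0, 0, 0], 0, 1], [[0, 0, 0], 0, 1], [[0, 0, 0], 0, 1], [[0, 0, 0], 0, 1], [[0, 0, 0], 0, 1]]'

```text
clock: 7.43
tool_pos: [550.2, -11.5, 162.6]
ee_rot: [0.645, 0.764, -0.0, 0.0]
force: [-0.2, 0.6, -1.2]
finger_gap: 25.4
grip_force: 29.9
```

```bash
python3 - <<'E'
from h import *
# hole position from previous wrist pic
s0=dict(tool_pos=[534.855,-271.265,138.337],ee_rot=[0.644,0.765,0,0.001])
h=at("wrist",276.2,219.7,40,s0); T=R.from_quat(s0["ee_rot"]).as_matrix(); print("hole",h,"post in tool",T.T@(h-np.array(s0["tool_pos"])))
s=robot.sense(); im=robot.capture("wrist"); print(s["tool_pos"],s["ee_rot"],s["joints"])
np.save("s4.npy",s,allow_pickle=True); cv2.imwrite("pics/w4.png",im)
E
```

```text
hole [ 532.4101977  -274.98570393   40.        ] post in tool [-3.09893669 -3.17003393 98.33785508]
[550.2122025  -11.45564968 162.57178396] [ 6.45449148e-01  7.63803205e-01 -2.05023871e-04  1.36186903e-04] [-0.57003278  0.41218478  0.66841979  1.93101641 -0.32041262  0.90557008
  0.42593803]
```

View pics/w4.png

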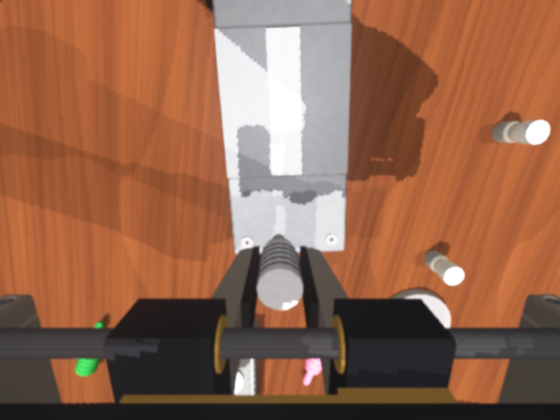

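Wrist view: the channel's bright plate runs from about (267–300, row 27) at the far end to (272–302, row 174) at the near end. The plinth's near corners are at (236,252) and (344,250). I convert these to positions.

```bash
python3 - <<'E'
from h import *
s=np.load("s4.npy",allow_pickle=True).item()
A=[at("wrist",u,v,40,s) for u,v in ((267,27),(300,27),(272,174),(302,174))]
for a in A: print(a.round(1))
far=(A[0]+A[1])/2; near=(A[2]+A[3])/2; c=(far+near)/2; d=far-near; print("ctr",c,"len",np.hypot(*d[:2]),"ang",np.degrees(np.arctan2(d[1],d[0])))
B=[at("wrist",u,v,43,s) for u,v in ((236,252),(344,250))]; m=(B[0]+B[1])/2; e=B[1]-B[0]
print("near edge",B,np.hypot(*e[:2]),np.degrees(np.arctan2(e[1],e[0])))
w=[at("wrist",u,v,43,s) for u,v in ((215,27),(351,24),(230,177),(346,177))]; 
for a in w: print(a.round(1))
# top view of plinth outline corners
t=cv2.imread("pics/top0.png"); hsv=cv2.cvtColor(t,cv2.COLOR_BGR2HSV)[195:280,195:335]
mk=((hsv[...,1]<60)&(hsv[...,2]>70)).astype(np.uint8); mk=cv2.morphologyEx(mk,2,np.ones((3,3))); 
cs=max(cv2.findContours(mk,0,2)[0],key=cv2.contourArea); r=cv2.minAreaRect(cs.astype(np.float32)); bx=cv2.boxPoints(r)+[195,195]
P=np.array([at("top",*q,43) for q in bx]); print(r,P.round(1),"c",P.mean(0))
E
```

```text
[511.6 151.7  40. ]
[540.3 156.5  40. ]
[536.5  24.4  40. ]
[566.4  29.4  40. ]
ctr [538.68189728  90.49094658  40.        ] len 129.747647624776 ang 101.3426892041473
near edge [array([511.54874105, -64.8795205 ,  43.        ]), array([626.10153176, -43.21153991,  43.        ])] 116.5840608374123 10.711109856388882
[467.  143.3  43. ]
[583.6 165.2  43. ]
[495.5  14.9  43. ]
[610.1  34.1  43. ]
((68.80191040039062, 42.3931770324707), (43.83171844482422, 106.44392395019531), 79.04593658447266) [[567.7 248.5  43. ]
 [630.7 -46.4  43. ]
 [509.5 -71.6  43. ]
 [446.9 221.9  43. ]] c [538.71288124  88.05652459  43.        ]
```

The channel centre is at (538.7,89.5) and its axis at 101.6°. Both cameras agree and the length reads 129.7 mm. I go above the near end (y ≈ -53), align, firm up the grip and lower to just above the plate.

Request:
apply_moves --moves '[[[0, 0, 0], -2, 1], [[0.01, 0.002, 0], 0, 1], [[0.016, 0.003, 0], 0, 1], [[0.016, 0.003, 0.01], 0, 1], [[0.01, 0.001, 0.01], 0, 1]]' --squeeze 40

```text
clock: 7.9
tool_pos: [548.9, 45.8, 142.1]
ee_rot: [0.63, 0.776, 0.001, -0.0]
force: [-0.3, 1.0, -1.7]
finger_gap: 25.4
grip_force: 39.9
```

Request:
apply_moves --moves '[[[0, 0, 0.012], 0, 1], [[0, 0, 0.012], 0, 1], [[0, 0, 0.009], 0, 1], [[0, 0, 0.005], 0, 1], [[0, 0, 0], 0, 1]]'

```text
clock: 8.32
tool_pos: [547.6, 41.8, 103.0]
ee_rot: [0.632, 0.775, -0.001, -0.001]
force: [1.4, -0.4, -1.5]
finger_gap: 25.4
grip_force: 39.9
```

Request:
apply_moves --moves '[[[0, 0, 0], 0, 1], [[0, 0, 0], 0, 1], [[0, 0, 0], 0, 1], [[0, 0, 0], 0, 1], [[0, 0, 0], 0, 1]]'

```text
clock: 8.73
tool_pos: [548.9, 43.0, 105.0]
ee_rot: [0.631, 0.776, 0.0, 0.0]
force: [0.3, -1.5, -2.3]
finger_gap: 25.0
grip_force: 39.9
```

```bash
python3 - <<'E'
from h import *
s=robot.sense(); im=robot.capture("wrist"); sc=robot.capture("scene"); p=np.array(s["tool_pos"]); T=R.from_quat(s["ee_rot"]).as_matrix()
print(p,s["ee_rot"],s["force"],s["wrist_torque"])
tip=p+T@[-3.3,0,50.5]; c=np.array([538.7,89.5,40]); u=np.array([np.cos(np.radians(101.6)),np.sin(np.radians(101.6))])
d=(tip-c)[:2]; print("tip",tip,"along",d@u,"cross",d@[u[1],-u[0]])
x,y=pix("scene",tip).astype(int)
b=cv2.resize(sc[y-50:y+30,x-50:x+50],(500,400),interpolation=3); a=cv2.resize(im[20:320,180:380],(267,400))
cv2.imwrite("pics/g5.png",np.hstack([a,b]))
E
```

```text
[548.87548245  42.99032458 105.03850135] [6.31020313e-01 7.75766177e-01 3.92699923e-04 2.21902158e-04] [ 0.3288833  -1.51630514 -2.28674961] [-0.05094411  0.0384172   0.01861198]
tip [549.58986486  39.77609065  54.53802255] along -50.89802230044967 cross 0.6690617688010114
```

View pics/g5.png

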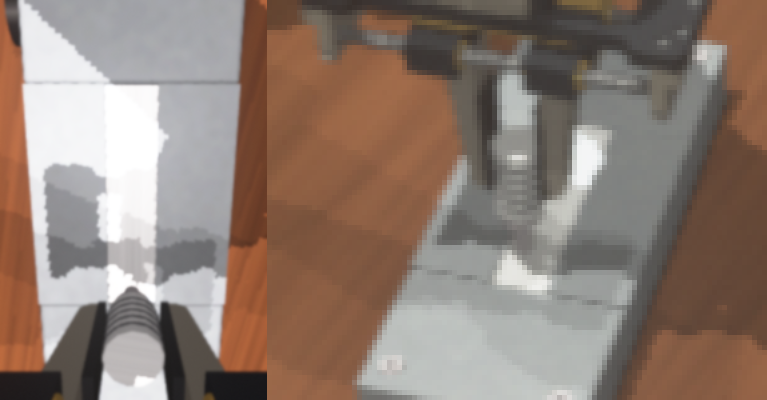

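The post hangs vertical over the near end of the channel, centred in the plate, with its tip about 14 mm above it. I lower it gently.

Request:
apply_moves --moves '[[[-0.001, -0.0007, 0.004], 0, 1], [[-0.001, 0, 0.004], 0, 1], [[0, 0, 0.002], 0, 1], [[0, 0, 0], 0, 1], [[0, 0, 0], 0, 1]]'

```text
clock: 9.25
tool_pos: [548.1, 40.8, 94.3]
ee_rot: [0.631, 0.776, -0.0, -0.0]
force: [0.6, 0.2, -2.3]
finger_gap: 25.1
grip_force: 39.9
```

Request:
apply_moves --moves '[[[0, 0, 0.001], 0, 1], [[0, 0, 0.001], 0, 1], [[0, 0, 0.001], 0, 1], [[0, 0, 0], 0, 1], [[0, 0, 0], 0, 1]]'

```text
clock: 9.67
tool_pos: [548.3, 40.9, 91.6]
ee_rot: [0.631, 0.776, -0.0, -0.0]
force: [-0.6, -0.1, -1.5]
finger_gap: 25.1
grip_force: 39.9
```

Request:
apply_moves --moves '[[[0, 0, 0.0005], 0, 1], [[0, 0, 0.0005], 0, 1], [[0, 0, 0], 0, 1], [[0, 0, 0], 0, 1], [[0, 0, 0], 0, 1]]'

```text
clock: 10.08
tool_pos: [548.3, 40.9, 90.6]
ee_rot: [0.631, 0.776, 0.0, 0.0]
force: [0.4, -0.6, -1.9]
finger_gap: 25.4
grip_force: 39.9
```

Request:
apply_moves --moves '[[[0, 0, 0.0005], 0, 1], [[0, 0, 0], 0, 1], [[0, 0, 0.0005], 0, 1], [[0, 0, 0], 0, 1], [[0, 0, 0], 0, 1]]'

```text
clock: 10.5
tool_pos: [548.5, 40.8, 90.1]
ee_rot: [0.631, 0.776, 0.0, 0.0]
force: [-1.9, -0.4, 3.9]
finger_gap: 25.4
grip_force: 39.9
```

Request:
apply_moves --moves '[[[0, 0, 0.0005], 0, 1], [[0, 0, 0], 0, 1], [[0, 0, 0], 0, 1], [[0, 0, 0], 0, 1], [[0, 0, 0], 0, 1]]'

```text
clock: 10.92
tool_pos: [548.7, 40.8, 90.0]
ee_rot: [0.631, 0.776, 0.0, 0.0]
force: [-2.5, -0.3, 9.3]
finger_gap: 25.5
grip_force: 40.0
```

Contact at TCP z≈90.1, as expected. It now presses about 11 N, so I ease off 0.5 mm and start sliding along the plate.

Request:
apply_moves --moves '[[[0, 0, -0.0005], 0, 1], [[0, 0, 0], 0, 1], [[0.001, 0, 0], 0, 1], [[0.001, 0, 0], 0, 1], [[0.001, 0, 0], 0, 1]]'

```text
clock: 11.33
tool_pos: [548.4, 42.2, 90.1]
ee_rot: [0.631, 0.776, -0.0, 0.001]
force: [-0.8, -4.5, 5.2]
finger_gap: 25.4
grip_force: 39.9
```

Request:
apply_moves --moves '[[[0.001, 0, 0], 0, 1], [[0.001, 0, 0], 0, 1], [[0.001, 0, 0], 0, 1], [[0.001, 0, 0], 0, 1], [[0.001, 0, 0], 0, 1]]'

```text
clock: 11.75
tool_pos: [547.8, 47.7, 90.1]
ee_rot: [0.631, 0.776, 0.0, 0.001]
force: [0.8, -3.3, 5.0]
finger_gap: 25.2
grip_force: 39.9
```

Request:
apply_moves --moves '[[[0.001, 0, -0.0001], 0, 1], [[0.001, 0, 0], 0, 1], [[0.001, 0, 0], 0, 1], [[0.001, 0, 0], 0, 1], [[0.001, 0, 0], 0, 1]]'

```text
clock: 12.17
tool_pos: [546.5, 53.0, 90.1]
ee_rot: [0.631, 0.776, 0.0, 0.001]
force: [0.7, -4.2, 5.5]
finger_gap: 24.9
grip_force: 39.9
```

Request:
apply_moves --moves '[[[0.001, 0, 0], 0, 1], [[0.001, 0, 0], 0, 1], [[0.001, 0, 0], 0, 1], [[0.001, 0, 0], 0, 1], [[0.001, 0, 0], 0, 1]]'

```text
clock: 12.58
tool_pos: [545.5, 57.9, 90.1]
ee_rot: [0.631, 0.776, 0.0, 0.001]
force: [0.7, -3.4, 5.3]
finger_gap: 25.4
grip_force: 39.9
```

Request:
apply_moves --moves '[[[0.001, 0, 0], 0, 1], [[0.001, 0, 0], 0, 1], [[0.001, 0, 0], 0, 1], [[0.001, 0, 0], 0, 1], [[0.001, 0, 0], 0, 1]]'

```text
clock: 13.0
tool_pos: [544.4, 62.8, 90.1]
ee_rot: [0.631, 0.776, 0.0, 0.001]
force: [0.7, -4.3, 5.3]
finger_gap: 25.2
grip_force: 39.9
```

Request:
apply_moves --moves '[[[0.001, 0, 0], 0, 1], [[0.001, 0, 0], 0, 1], [[0.001, 0, 0], 0, 1], [[0.001, 0, 0], 0, 1], [[0.001, 0, 0], 0, 1]]'

```text
clock: 13.42
tool_pos: [543.4, 67.7, 90.1]
ee_rot: [0.631, 0.776, 0.0, 0.001]
force: [1.6, -3.6, 5.9]
finger_gap: 25.3
grip_force: 39.9
```

Request:
apply_moves --moves '[[[0.001, 0, 0], 0, 1], [[0.001, 0, 0], 0, 1], [[0.001, 0, 0], 0, 1], [[0.001, 0, 0], 0, 1], [[0.001, 0, 0], 0, 1]]'

```text
clock: 13.83
tool_pos: [542.4, 72.6, 90.1]
ee_rot: [0.631, 0.776, 0.0, 0.001]
force: [1.0, -3.0, 6.2]
finger_gap: 25.2
grip_force: 39.9
```

Request:
apply_moves --moves '[[[0.001, 0, -0.0001], 0, 1], [[0.001, 0, 0], 0, 1], [[0.001, 0, 0], 0, 1], [[0.001, 0, 0], 0, 1], [[0.001, 0, 0], 0, 1]]'

```text
clock: 14.25
tool_pos: [541.2, 77.6, 90.1]
ee_rot: [0.631, 0.776, 0.0, 0.001]
force: [0.9, -3.6, 6.3]
finger_gap: 25.2
grip_force: 39.9
```

Request:
apply_moves --moves '[[[0.001, 0, -0.0001], 0, 1], [[0.001, 0, 0], 0, 1], [[0.001, 0, 0], 0, 1], [[0.001, 0, 0], 0, 1], [[0.001, 0, 0], 0, 1]]'

```text
clock: 14.67
tool_pos: [540.0, 82.7, 90.1]
ee_rot: [0.631, 0.776, 0.0, 0.0]
force: [0.7, -3.1, 5.0]
finger_gap: 25.3
grip_force: 39.9
```

Request:
apply_moves --moves '[[[0.001, 0, 0], 0, 1], [[0.001, 0, 0], 0, 1], [[0.001, 0, 0], 0, 1], [[0.001, 0, 0], 0, 1], [[0.001, 0, 0], 0, 1]]'

```text
clock: 15.08
tool_pos: [538.9, 87.5, 90.1]
ee_rot: [0.631, 0.776, 0.0, 0.0]
force: [0.5, -3.8, 5.7]
finger_gap: 25.3
grip_force: 39.9
```

Request:
apply_moves --moves '[[[0.001, 0, 0], 0, 1], [[0.001, 0, 0], 0, 1], [[0.001, 0, 0], 0, 1], [[0.001, 0, 0], 0, 1], [[0.001, 0, 0], 0, 1]]'

```text
clock: 15.5
tool_pos: [536.4, 93.9, 89.2]
ee_rot: [0.631, 0.776, -0.0, -0.001]
force: [-0.2, 0.5, -1.6]
finger_gap: 25.2
grip_force: 39.9
```

The press force vanished and the tip sank 0.9 mm: the socket is found. I push it down gently.

Request:
apply_moves --moves '[[[0, 0, 0.0005], 0, 1], [[0, 0, 0.0005], 0, 1], [[0, 0, 0.0005], 0, 1], [[0, 0, 0.0005], 0, 1], [[0, 0, 0], 0, 1]]'

```text
clock: 15.92
tool_pos: [537.2, 93.2, 87.6]
ee_rot: [0.631, 0.776, -0.0, -0.0]
force: [0.2, 0.8, -0.6]
finger_gap: 25.0
grip_force: 39.9
```

Request:
apply_moves --moves '[[[0, 0, 0.0005], 0, 1], [[0, 0, 0.0005], 0, 1], [[0, 0, 0.0005], 0, 1], [[0, 0, 0.0005], 0, 1], [[0, 0, 0], 0, 1]]'

```text
clock: 16.33
tool_pos: [537.9, 93.3, 86.2]
ee_rot: [0.631, 0.776, 0.001, 0.0]
force: [0.1, 1.8, 2.0]
finger_gap: 24.9
grip_force: 39.9
```

Request:
apply_moves --moves '[[[0.0005, 0, 0], 0, 1], [[0.0005, 0, 0], 0, 1], [[0, 0, 0.0005], 0, 1], [[0, 0, 0.0005], 0, 1], [[0, 0, 0], 0, 1]]'

```text
clock: 16.75
tool_pos: [537.4, 93.9, 84.6]
ee_rot: [0.631, 0.776, 0.0, 0.0]
force: [1.3, 2.2, -0.5]
finger_gap: 25.2
grip_force: 39.9
```

Request:
apply_moves --moves '[[[0.0005, 0.0005, 0], 0, 1], [[0.0005, 0, 0], 0, 1], [[0, 0, 0.0005], 0, 1], [[0, 0, 0.0005], 0, 1], [[0, 0, 0.0005], 0, 1]]'

```text
clock: 17.17
tool_pos: [537.3, 94.5, 83.2]
ee_rot: [0.631, 0.776, -0.0, -0.0]
force: [0.3, 0.8, -0.9]
finger_gap: 25.5
grip_force: 39.9
```

Sinking freely with small side forces, so I go on down. It should be home at TCP z≈62.

Request:
apply_moves --moves '[[[0.0003, 0, 0.001], 0, 1], [[0, 0, 0.001], 0, 1], [[0, 0, 0.001], 0, 1], [[0, 0, 0.001], 0, 1], [[0, 0, 0], 0, 1]]'

```text
clock: 17.58
tool_pos: [537.3, 95.0, 79.1]
ee_rot: [0.631, 0.776, -0.0, -0.0]
force: [0.0, -0.6, -0.4]
finger_gap: 25.3
grip_force: 39.9
```

Request:
apply_moves --moves '[[[0, 0, 0.001], 0, 1], [[0, 0, 0.001], 0, 1], [[0, 0, 0.001], 0, 1], [[0, 0, 0.001], 0, 1], [[0, 0, 0], 0, 1]]'

```text
clock: 18.0
tool_pos: [537.6, 95.1, 75.2]
ee_rot: [0.631, 0.776, -0.0, 0.0]
force: [-0.2, -0.5, -0.9]
finger_gap: 25.7
grip_force: 39.9
```

Request:
apply_moves --moves '[[[0, 0, 0.001], 0, 1], [[0, 0, 0.001], 0, 1], [[0, 0, 0.001], 0, 1], [[0, 0, 0.001], 0, 1], [[0, 0, 0], 0, 1]]'

```text
clock: 18.42
tool_pos: [537.5, 95.2, 71.2]
ee_rot: [0.631, 0.776, -0.0, -0.0]
force: [0.4, 0.5, -2.5]
finger_gap: 25.4
grip_force: 39.9
```

Request:
apply_moves --moves '[[[0, 0, 0.001], 0, 1], [[0, 0, 0.001], 0, 1], [[0, 0, 0.001], 0, 1], [[0, 0, 0.001], 0, 1], [[0, 0, 0], 0, 1]]'

```text
clock: 18.83
tool_pos: [537.5, 95.1, 67.2]
ee_rot: [0.631, 0.776, -0.0, -0.0]
force: [0.1, 0.3, -1.4]
finger_gap: 25.3
grip_force: 39.9
```

Request:
apply_moves --moves '[[[0, 0, 0.001], 0, 1], [[0, 0, 0.001], 0, 1], [[0, 0, 0.001], 0, 1], [[0, 0, 0], 0, 1], [[0, 0, 0], 0, 1]]'

```text
clock: 19.25
tool_pos: [537.5, 95.1, 64.3]
ee_rot: [0.631, 0.776, -0.0, -0.0]
force: [0.5, 0.2, -2.1]
finger_gap: 25.2
grip_force: 39.9
```

Request:
apply_moves --moves '[[[0, 0, 0.0005], 0, 1], [[0, 0, 0.0005], 0, 1], [[0, 0, 0.0005], 0, 1], [[0, 0, 0], 0, 1], [[0, 0, 0], 0, 1]]'

```text
clock: 19.67
tool_pos: [537.6, 95.1, 62.9]
ee_rot: [0.631, 0.776, -0.0, 0.0]
force: [-0.7, -0.1, -2.2]
finger_gap: 25.5
grip_force: 39.9
```

Request:
apply_moves --moves '[[[0, 0, 0.0005], 0, 1], [[0, 0, 0], 0, 1], [[0, 0, 0], 0, 1], [[0, 0, 0], 0, 1], [[0, 0, 0], 0, 1]]'

```text
clock: 20.08
tool_pos: [537.6, 95.2, 62.5]
ee_rot: [0.631, 0.776, 0.0, 0.0]
force: [0.2, 0.7, 0.4]
finger_gap: 25.6
grip_force: 39.9
```

Request:
apply_moves --moves '[[[0, 0, 0.0004], 0, 1], [[0, 0, 0], 0, 1], [[0, 0, 0], 0, 1], [[0, 0, 0], 0, 1], [[0, 0, 0], 0, 1]]'

```text
clock: 20.5
tool_pos: [537.6, 95.1, 62.4]
ee_rot: [0.631, 0.776, 0.0, -0.0]
force: [-2.1, 0.6, 4.8]
finger_gap: 25.2
grip_force: 39.9
```

Seated: it stopped 28 mm below first contact with about 6 N. I release it and retreat straight up.

Request:
apply_moves --moves '[[[0, 0, 0], 0, 1], [[0, 0, 0], 0, 1], [[0, 0, 0], 0, 0.65], [[0, 0, 0], 0, 0.5], [[0, 0, 0], 0, 0.3]]' --squeeze 8

```text
clock: 20.92
tool_pos: [537.7, 95.2, 61.8]
ee_rot: [0.631, 0.776, 0.0, 0.0]
force: [-0.1, -0.4, 0.2]
finger_gap: 43.2
grip_force: 0.0
```

Request:
apply_moves --moves '[[[0, 0, 0], 0, 0.2], [[0, 0, 0], 0, 0.2], [[0, 0, 0], 0, 0.2], [[0, 0, 0], 0, 0.2], [[0, 0, 0], 0, 0.2]]'

```text
clock: 21.33
tool_pos: [537.6, 95.1, 62.0]
ee_rot: [0.631, 0.776, 0.0, 0.0]
force: [-0.6, -1.4, 0.2]
finger_gap: 73.6
grip_force: 0.0
```

Request:
apply_moves --moves '[[[0, 0, -0.01], 0, 0.2], [[0, 0, -0.02], 0, 0.2], [[0, 0, -0.03], 0, 0.2], [[0, 0, -0.03], 0, 0.2], [[0, 0, -0.03], 0, 0.2]]'

```text
clock: 21.75
tool_pos: [537.3, 94.7, 183.8]
ee_rot: [0.631, 0.776, -0.0, 0.0]
force: [0.8, 0.2, 1.2]
finger_gap: 73.5
grip_force: 0.0
```

Request:
apply_moves --moves '[[[-0.03, 0, -0.02], 0, 0.2], [[-0.03, 0, 0], 0, 0.2], [[-0.03, 0, 0], 0, 0.2], [[-0.01, 0, 0], 0, 0.2], [[0, 0, 0], 0, 0.2]]'

```text
clock: 22.17
tool_pos: [558.2, -6.1, 203.0]
ee_rot: [0.633, 0.774, 0.0, 0.001]
force: [0.5, 0.6, 0.1]
finger_gap: 73.1
grip_force: 0.0
```

```bash
python3 - <<'E'
from h import *
s=robot.sense(); im=robot.capture("wrist"); sc=robot.capture("scene"); print(s["tool_pos"],s["force"])
x,y=pix("scene",[538,92,70]).astype(int)
b=cv2.resize(sc[y-40:y+40,x-40:x+40],(400,400),interpolation=3); a=cv2.resize(im[0:300,130:430],(400,400))
cv2.imwrite("pics/end.png",np.hstack([a,b]))
E
```

```text
[558.15717627  -6.13319917 202.9655251 ] [0.47429868 0.603745   0.12023079]
```

View pics/end.png

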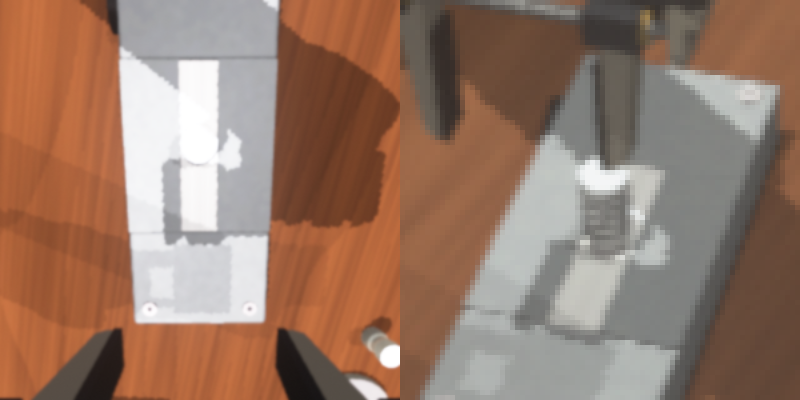

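The post stands upright in the channel at scene crop (603,205), knob just above the plate, and the gripper is clear. Handing in.

```bash
python3 -c "
from rig import robot
print(robot.hand_in())"
```

```text
the job is handed in; nothing more can be done
None
```

The post is fully home and upright in the hidden socket, released with the gripper clear, and the job is handed in at about 22 s; pressing peaked at about 11 N briefly at set-down, above the advised 8 N but well under 25 N.

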